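Load the cup holder: tall flask behind, short cup in front

TASK

Load the teal cup holder for the guest: first stand the tall copper flask in its back well (the one by the upright tab, away from the robot), and only when it stands there by itself set the short blue cup in the front well, so the gripper never has to pass over a loaded flask. Keep both upright, set them down rather than dropping them, and do not bump the flask while the cup goes in. Leave the steel dallah where it stands.

Things in the scene. Friction and masses are not known exactly. Their poses are not given: they have to be found in the camera images.
- holder: teal plastic cup holder fixed to the ledge: two open round wells, 81 mm inside diameter, 4 mm walls, rim 30 mm and inner floor 5 mm above the ledge. Origin on the ledge midway between the wells; well centres at y = 0: back x = +55 mm, front x = -55 mm. Upright tab (64 mm wide, 6 mm thick, 55 mm high) behind the back well at x = +103 mm. The back well is always the one farther from the robot.
- flask: tall copper-coloured flask with a black cap, loose, about 0.3 kg, upright. Straight round body 54 mm in diameter up to 130 mm, then the cap, 42 mm in diameter, up to 155 mm in all. Origin at the centre of its underside, z up its axis. Grip the upper part of the copper body.
- blue_cup: short blue ceramic cup without a handle, loose, about 0.18 kg, upright, mouth up. 58 mm outside diameter (54 mm at the foot), 72 mm high, wall 4 mm. Origin at the centre of its underside, z up. Grip it across the outside in its upper half (the well hides the lower part). A white cup of the same shape stands nearby and is not wanted.
- dallah: bystander: brushed steel coffee pot (dallah), loose, 182 mm high, belly 100 mm in diameter, spout reaching 92 mm from the axis to +x, handle 84 mm to -x. Origin at the centre of its underside. Also near, none over 110 mm high: lidded glass date dish, two stacked white saucers, white cup, each at least 120 mm centre to centre from the flask and blue cup at the start.
There are look-alikes about, which are no part of the job. Of the things that look like the blue_cup, take the one that is nearest to the robot's base at the start. Several things have the shape of the flask; the one meant has the colours described above.

How it is judged:
By the outcome, as a careful person would: the job done as asked, in the order asked, and still so for the second after the job is handed in, with the robot touching nothing.
It also fails if it takes over 64 s, if anything falls off the work surface, if the arm or the gripper's body presses on something with over 40 N, if the wrist force passes 120 N, or if a joint passes its speed limit or range.

ROBOT

A 7-joint arm with a two-finger parallel gripper is mounted at the origin on the work surface. World frame = base frame: x ahead of the robot, y to its left, z up, the work surface at z = 0. Lengths are in mm, angles in rad, forces in N, time in s.
With the tool pointing down it reaches from about 400 to 750 mm from the base axis. Payload 19.5 kg.
Tool frame: the origin (TCP) lies midway between the tips of the shut fingers; the grasp point (between the pads) lies env.grip_depth behind it (env.grip_depth is the distance from the TCP to the grasp point, in mm); z points along the fingers, y is the line along which they close (so a half turn about z gives the same grasp; the last joint's range is limited). The gripper opens to 85 mm and grips with 20 to 120 N. Pads are 22 mm wide; open, the fingers measure 114 mm over their backs; the gripper's body (76 mm by 85 mm) begins 54 mm behind the grasp point. The pads swing forward as they close: fully open they stand 13 mm farther back than shut.
Start: joints at [-1.313, 0.707, -0.028, 1.485, 0.022, 0.951, -0.075], TCP at [169.802, 549.329, 231.268] pointing down, gripper open.
Joint ranges: [-2.71, 2.71], [-0.32, 2.16], [-1.57, 1.52], [0, 2.45], [-1.46, 4.6], [0, 2.02], [-2.83, 2.83]. Speed limits (rad/s): [1.89, 1.89, 2.57, 2.57, 3.01, 3.01, 3.01].

INTERFACE

Orientations are given as a unit quaternion [x, y, z, w].
In Python, from cell import telemetry, vision, workorder, env gives the robot as it stands. The module is installed in compiled form; this text tells all that it offers.
- The arm moves only by the tool servo_tool, never from a script. Its argument "commands" is a list of rows, each a list of 3 entries, a list of its own where there are three numbers: the shift along the tool's x, y, z in m, then the turn, a rotation vector about the tool's x, y, z in degrees, then the finger opening in m, from 0 to 0.0854. A call has 1 to 5 rows; each row shifts and turns the commanded pose from where the row before left it, along the tool's axes as they then stand; what a row does not reach is not made up. A row lasts 1/8 s, in which the tool goes at most 62.5 mm and 10.7 degrees, less where a joint would pass 70% of its speed; a pose out of reach is approached as far as the arm can. A call with a gripper value outside its range is refused whole. The fingers move at their own pace and stop on an object; "force" is the grip in N (left out, the last holds). Time passes only in rows, so rows that do not move let the fingers close. It gives the time, the measured TCP pose, the force, the opening and the grip force at its end, in the units of the state.
- telemetry.read_state(): the state, without advancing time (a new reading comes with each control period).
- vision.get_image(name): name is "scene" or "top" or "wrist"; returns the picture (420x560x3 uint8, red, green, blue); there is no depth.
- vision.get_calibration(name): a dict with "vertical_fov" (degrees; the focal length in pixels is half the picture's height over the tangent of half this angle, whatever the lens; pixels are square), "cx", "cy" (the principal point, pixels), "cam_to_world" (4x4, takes a point from camera to world coordinates); the wrist camera has in their place "T_tool_cam" (4x4, takes a point from camera to tool coordinates, whose origin is the TCP and whose axes are the flange's). Camera axes: x right, y up, looking along -z (the intrinsics and any distortion apply to the point x, -y, -z); pixel columns grow to the right and rows downward; lengths in mm; the calibration is good to about 2 mm. A picture is of the moment at which its call begins: read the wrist's pose just before it. get_calibration takes no time and is no camera call.
- workorder.hand_in(): hands the job in; it is judged then, once.
The state is a dict: "time": time; "q": joint angles; "qd": joint speeds; "tau": joint torques, N m; "ee_pos": TCP position; "tool_rot": TCP orientation; "contact_force": force on the tool from outside, world axes, zero at the start; "moment": the same for the moment, N m; "finger_gap": finger opening in mm; "gripper_force": force on a finger pad.
Only numpy, scipy, OpenCV 4.12 (cv2) and the standard library are available. Lean on these libraries where they do the work, as an engineer would, in place of code of your own. Each camera call takes 0.05 s, during which the arm holds its last target. There are 200 camera calls.

## Working session

There is one attempt and no reset: what is moved stays moved. The work goes in short steps, Python scripts to look and compute and a tool call to move; the robot and the scene stay as the last step left them, time stands still between calls to the robot, and variables do not carry over. Pictures are saved under pics/ and viewed, at most 10 in all, crops included, and the job is handed in when it is done.

Besides the shell and the picture viewer there is one more tool, called as name([rows], argument=value, ...), one row to a line, values as JSON. servo_tool: Moves the arm, as the interface text tells. Its arguments: {"type":"object","properties":{"commands":{"type":"array"},"force":{"type":"number"}},"required":["commands"]}

```bash
mkdir -p pics; python3 - <<'E'
from cell import telemetry, vision, workorder, env
import cv2,numpy as np
s=telemetry.read_state();print(s);print(env.grip_depth)
for n in("scene","top","wrist"):
    c=vision.get_calibration(n);print(n,c)
for n in("scene","top"):
    im=vision.get_image(n);np.save(f"pics/{n}1.npy",im);cv2.imwrite(f"pics/{n}1.png",im[:,:,::-1])
E
```

```text
{'time': 0.0, 'q': array([-1.31265326,  0.70710212, -0.02762449,  1.48499818,  0.02204115,
        0.95090701, -0.07550465]), 'qd': array([-0.00071615,  0.00095031,  0.00053872,  0.0011274 , -0.00018491,
       -0.00196035, -0.00010828]), 'tau': array([ 5.50051373e-04, -8.83217239e+01,  1.23476095e+00, -2.36166501e+01,
        1.68916042e-02,  6.52469171e-03, -9.06425356e-06]), 'ee_pos': array([169.76667695, 549.08769846, 230.82810756]), 'tool_rot': array([ 1.49348129e-01,  9.88784520e-01, -5.53251646e-04, -5.07502525e-05]), 'contact_force': array([ 0.10726617, -0.41057316,  0.42620531]), 'moment': array([0.00040959, 0.00308095, 0.04062699]), 'gripper_force': 0.0, 'finger_gap': 85.64869393875874}
18.700000000000003
scene {'vertical_fov': 55.54633686309047, 'cx': 274.5009882646831, 'cy': 212.80385071626375, 'cam_to_world': array([[ 7.46557072e-02, -6.42027499e-01,  7.63038148e-01,
         1.39613261e+03],
       [ 9.97155723e-01,  4.01257913e-02, -6.37995681e-02,
        -8.76572453e+01],
       [ 1.03435677e-02,  7.65630858e-01,  6.43197015e-01,
         7.81727677e+02],
       [ 0.
[... 275 characters left out ...]
 [-9.99583044e-01, -2.86241127e-02, -3.79443969e-03,
        -1.05380781e+01],
       [-6.76901149e-03,  1.04549319e-01,  9.94496667e-01,
         1.34123068e+03],
       [ 0.00000000e+00,  0.00000000e+00,  0.00000000e+00,
         1.00000000e+00]])}
wrist {'vertical_fov': 61.33700671600339, 'cx': 281.13307464529044, 'cy': 204.26423416200532, 'T_tool_cam': array([[ 3.97476805e-04,  9.62835857e-01,  2.70086937e-01,
         6.95427054e+01],
       [ 9.99999896e-01, -3.22354955e-04, -3.22495621e-04,
         1.11536038e+00],
       [-2.23446485e-04,  2.70087037e-01, -9.62835885e-01,
        -1.43176669e+02],
       [ 0.00000000e+00,  0.00000000e+00,  0.00000000e+00,
         1.00000000e+00]])}
```

View pics/top1.png

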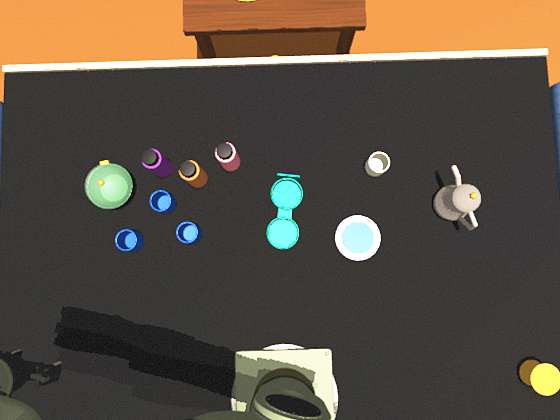

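View pics/scene1.png

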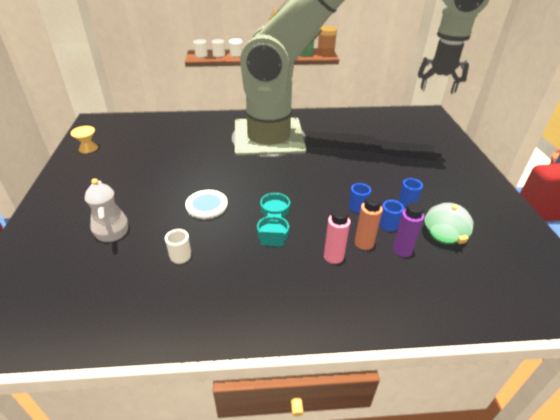

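Top view: blue cups at (161,202), (128,240) and (187,232). Flasks are purple (152,158), copper/orange (192,172) and pink (227,155). The holder wells are at (287,194) back and (283,233) front, with the tab at (288,176). The dallah is at (457,200). The scene view shows the same layout.

```bash
cat >h.py <<'E'
import numpy as np,cv2
from scipy.spatial.transform import Rotation as R
from cell import telemetry, vision, env
def K(c): return 210/np.tan(np.radians(c["vertical_fov"]/2))
def T(n,s=None):
    c=vision.get_calibration(n)
    if n!="wrist": return c,c["cam_to_world"]
    M=np.eye(4);M[:3,:3]=R.from_quat(s["tool_rot"]).as_matrix();M[:3,3]=s["ee_pos"]
    return c,M@c["T_tool_cam"]
def ray(n,u,v,s=None):
    c,M=T(n,s);d=M[:3,:3]@np.array([(u-c["cx"])/K(c),-(v-c["cy"])/K(c),-1]);return M[:3,3],d
def at(n,u,v,z,s=None):
    o,d=ray(n,u,v,s);return o+d*(z-o[2])/d[2]
def proj(n,P,s=None):
    c,M=T(n,s);p=np.linalg.inv(M)@np.append(P,1);return np.array([c["cx"]-K(c)*p[0]/p[2],c["cy"]+K(c)*p[1]/p[2]])
def tri(u1,u2):
    (a,d),(b,e)=ray("top",*u1),ray("scene",*u2)
    t=np.linalg.lstsq(np.c_[d,-e],b-a,rcond=None)[0];p,q=a+t[0]*d,b+t[1]*e
    return (p+q)/2,np.linalg.norm(p-q)
E
python3 - <<'E'
from h import *
np.set_printoptions(precision=1,suppress=True)
im=np.load("pics/top1.npy");sc=np.load("pics/scene1.npy")
for n,u in dict(cupA=(161,200),cupB=(128,239),cupC=(187,231)).items():
    p=at("top",*u,72);print(n,p,np.hypot(*p[:2]),proj("scene",p))
for n,u in dict(pur=(151,157),cop=(189,170),pink=(225,150)).items():
    p=at("top",*u,155);print(n,p,proj("scene",p))
for n,u in dict(back=(287,194),front=(283,233)).items(): print(n,at("top",*u,30),proj("scene",at("top",*u,30)))
a=cv2.resize(im[130:260,95:315],None,fx=3.6,fy=3.6,interpolation=cv2.INTER_CUBIC)
cv2.imwrite("pics/c1.png",a[:,:,::-1])
b=cv2.resize(sc[170:275,240:450],None,fx=3.8,fy=3.8,interpolation=cv2.INTER_CUBIC)
cv2.imwrite("pics/c2.png",b[:,:,::-1])
E
```

```text
cupA [546.6 318.7  72. ] 632.7832652385224 [392.5 206.3]
cupB [443.8 407.6  72. ] 602.5345249106198 [410.8 183.9]
cupC [460.8 248.9  72. ] 523.7014277728566 [361.  189.2]
pur [647.4 322.6 155. ] [412.7 205.9]
cop [610.9 225.8 155. ] [371.  198.4]
pink [660.  133.3 155. ] [339.2 212.1]
back [558.7 -22.8  30. ] [272.5 225.3]
front [450.2  -8.6  30. ] [274.7 201.3]
```

View pics/c1.png

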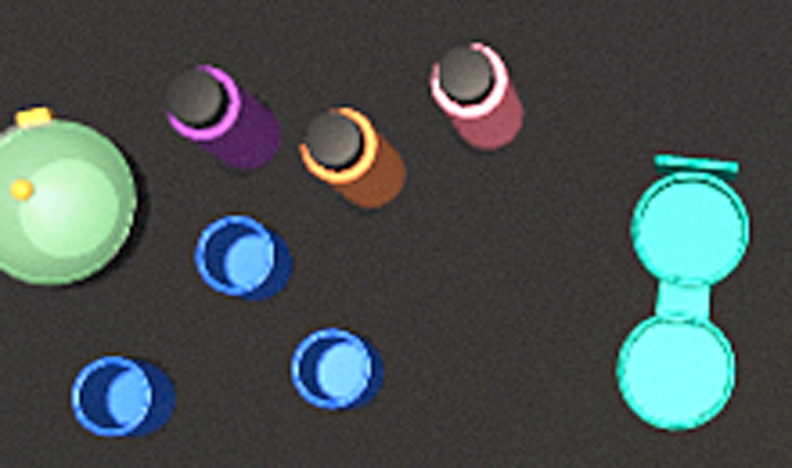

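View pics/c2.png

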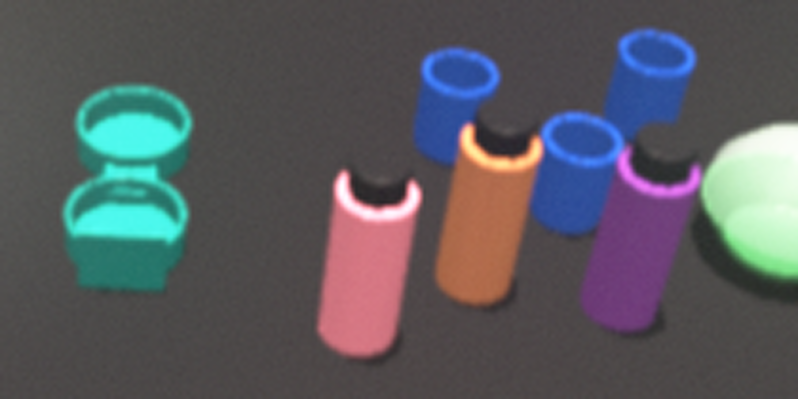

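Copper flask candidates in the top view are purple (152,158), copper (187,168) and pink (225,150). Only (187,168) has a copper body with a black cap, and crop c1 confirms it. For the cup, blue A (161,200) is 633 mm from the base, B (128,239) 603 mm, and C (188,232) 524 mm, so C is the nearest and is the one to take.

```bash
cat >>h.py <<'E'
np.set_printoptions(precision=1,suppress=True)
def go(P,yaw=None):
    "tool-frame shift in mm from the present pose to P; yaw = wanted closing-line angle, deg"
    s=telemetry.read_state();r=R.from_quat(s["tool_rot"]);m=r.as_matrix()
    y=np.degrees(np.arctan2(m[1,1],m[0,1]))
    print("pos",s["ee_pos"],"closing",y,"tilt",m[:,2],"F",s["contact_force"],"gap",s["finger_gap"])
    print("shift",m.T@(np.array(P)-s["ee_pos"]), "turn z" ,None if yaw is None else y-yaw)
E
python3 - <<'E'
from h import *
print("cap",at("top",187.4,168.2,155),"ring",at("top",190.3,170.2,130),"cup",at("top",187.6,232,72))
b,f,t=at("top",286.6,193.6,30),at("top",282.4,232.7,30),at("top",288.3,175.2,55)
print(b,f,b-f,t-b)
print("tri cup",tri((187.6,232),(361,189.4)),"back",tri((286.6,193.6),(273.3,225.7)),"ring",tri((190.3,170.2),(372,208.6)))
go(at("top",187.4,168.2,155)+[0,0,105],43)
E
```

```text
cap [615.7 229.8 155. ] ring [615.  227.4 130. ] cup [458.  247.3  72. ]
[559.9 -21.8  30. ] [451.   -6.9  30. ] [108.8 -14.8   0. ] [47.6 -6.  25. ]
tri cup (array([458.4, 248.9,  69.2]), np.float64(2.035468699883965)) back (array([560. , -21.2,  29.5]), np.float64(1.1037078832064602)) ring (array([616.4, 230.1, 125.3]), np.float64(3.6006167030979817))
pos [169.8 549.2 230.9] closing 72.81890840189423 tilt [-0. -0. -1.] F [1.  0.8 0.2] gap 85.468327411233
shift [-520.3 -173.4  -28.9] turn z 29.818908401894234
```

servo_tool([
  [[0,0,-0.01],[0,0,10],0.085],
  [[0,0,-0.01],[0,0,10],0.085],
  [[0,0,-0.01],[0,0,10],0.085],
  [[-0.04,0.008,0],[0,0,0],0.085],
  [[-0.04,0.008,0],[0,0,0],0.085],
], force=40)

```text
time: 0.72
ee_pos: [236.4, 500.9, 261.1]
tool_rot: [0.4, 0.917, -0.0, 0.0]
contact_force: [0.8, 0.6, -0.9]
finger_gap: 84.9
gripper_force: 0.0
```

servo_tool([
  [[-0.045,0.009,0],[0,0,0],0.085],
  [[-0.045,0.009,0],[0,0,0],0.085],
  [[-0.045,0.009,0],[0,0,0],0.085],
  [[-0.045,0.009,0],[0,0,0],0.085],
  [[-0.045,0.009,0],[0,0,0],0.085],
])

```text
time: 1.35
ee_pos: [422.9, 366.0, 261.1]
tool_rot: [0.4, 0.916, -0.0, -0.0]
contact_force: [1.3, -0.0, 1.2]
finger_gap: 85.3
gripper_force: 0.0
```

servo_tool([
  [[-0.045,0.009,0],[0,0,0],0.085],
  [[-0.045,0.009,0],[0,0,0],0.085],
  [[-0.045,0.009,0],[0,0,0],0.085],
  [[-0.04,0.01,0],[0,0,0],0.085],
  [[-0.03,0.006,0],[0,0,0],0.085],
])

```text
time: 1.98
ee_pos: [593.9, 244.6, 260.8]
tool_rot: [0.401, 0.916, -0.0, -0.0]
contact_force: [-0.4, 0.3, -0.1]
finger_gap: 85.0
gripper_force: 0.0
```

```bash
python3 - <<'E'
from h import *
go([615.5,229,260],43)
E
```

```text
pos [593.9 244.6 260.8] closing 42.76509132165315 tilt [-0. -0. -1.] F [-0.4  0.3 -0.1] gap 85.01146939089088
shift [-26.1   5.3   0.8] turn z -0.23490867834684792
```

servo_tool([
  [[-0.026,0.005,0],[0,0,0],0.085],
  [[0,0,0],[0,0,0],0.085],
])

```text
time: 2.22
ee_pos: [615.0, 228.6, 260.5]
tool_rot: [0.401, 0.916, -0.001, -0.0]
contact_force: [0.2, -0.2, 0.0]
finger_gap: 85.1
gripper_force: 0.0
```

```bash
python3 - <<'E'
from h import *
s=telemetry.read_state();im=vision.get_image("wrist")
go([615.5,229,260])
for P in([615.5,229,155],[615.5,229,130]): print(proj("wrist",P,s))
cv2.imwrite("pics/w1.png",im[:,:,::-1]); np.save("pics/w1.npy",im)
E
```

```text
pos [614.1 229.8 260.7] closing 42.76853830313915 tilt [-0. -0. -1.] F [ 0.2  0.5 -0. ] gap 84.91504109517865
shift [-1.6  0.4  0.7] turn z None
[281.6 204.5]
[281.6 196. ]
```

View pics/w1.png

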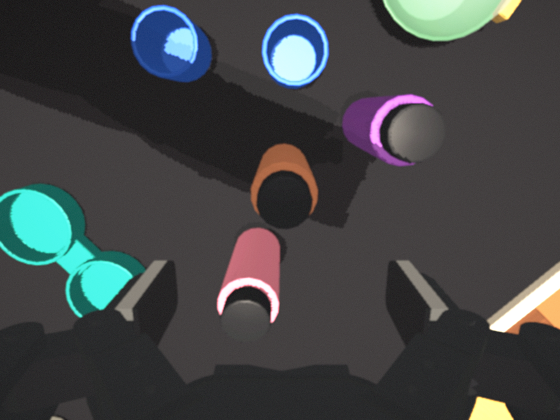

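Wrist view: the copper flask's cap is at about (286,199) with its body above it, against an expected (281.6,204.5). That is 3–4 mm off, so I'll measure it more closely.

```bash
python3 - <<'E'
from h import *
im=np.load("pics/w1.npy").astype(int);hsv=cv2.cvtColor(im.astype(np.uint8),cv2.COLOR_RGB2HSV)
m=((hsv[...,0]<20)&(hsv[...,1]>110)&(hsv[...,2]>40)).astype(np.uint8);m[:130]=0;m[240:]=0;m[:,:240]=0;m[:,330:]=0
for r in range(140,232,6):
    c=np.where(m[r])[0]; print(r,(c.min(),c.max()) if len(c) else None, end=' ')
print(); print("col286",[tuple(im[r,286]) for r in range(164,240,4)])
print("row200",[tuple(im[200,c]) for c in range(246,326,4)])
E
```

```text
140 None 146 (np.int64(272), np.int64(295)) 152 (np.int64(265), np.int64(301)) 158 (np.int64(261), np.int64(305)) 164 (np.int64(259), np.int64(308)) 170 (np.int64(257), np.int64(310)) 176 (np.int64(254), np.int64(313)) 182 (np.int64(252), np.int64(315)) 188 (np.int64(250), np.int64(317)) 194 (np.int64(251), np.int64(317)) 200 (np.int64(251), np.int64(317)) 206 (np.int64(254), np.int64(314)) 212 (np.int64(257), np.int64(312)) 218 None 224 None 230 None 
col286 [(np.int64(179), np.int64(109), np.int64(73)), (np.int64(175), np.int64(105), np.int64(70)), (np.int64(31), np.int64(29), np.int64(31)), (np.int64(37), np.int64(35), np.int64(36)), (np.int64(36), np.int64(36), np.int64(39)), (np.int64(38), np.int64(37), np.int64(39)), (np.int64(37), np.int64(38), np.int64(39)), (np.int64(42), np.int64(40), np.int64(43)), (np.int64(35), np.int64(35), np.int64(36)), (np.int64(40), np.int64(40), np.int64(41)), (np.int64(33), np.int64(34), np.int64(35)), (np.int64(35), np.int64(35), np.int64(37)), (np.int64(34), np.int64(36), np.int64(35)), (np.int64(30), np.int64(33), np.int64(34)), (np.int64(37), 
[... 396 characters left out ...]
nt64(36), np.int64(35), np.int64(37)), (np.int64(34), np.int64(33), np.int64(36)), (np.int64(35), np.int64(35), np.int64(35)), (np.int64(34), np.int64(32), np.int64(36)), (np.int64(36), np.int64(35), np.int64(38)), (np.int64(37), np.int64(36), np.int64(38)), (np.int64(40), np.int64(40), np.int64(41)), (np.int64(38), np.int64(35), np.int64(38)), (np.int64(35), np.int64(34), np.int64(36)), (np.int64(38), np.int64(37), np.int64(38)), (np.int64(34), np.int64(34), np.int64(35)), (np.int64(36), np.int64(35), np.int64(37)), (np.int64(36), np.int64(32), np.int64(34)), (np.int64(174), np.int64(103), np.int64(69)), (np.int64(54), np.int64(45), np.int64(43)), (np.int64(43), np.int64(40), np.int64(41))]
```

```bash
python3 - <<'E'
from h import *
go([616,231,92])
E
```

```text
pos [614.1 229.8 260.7] closing 42.76853830313915 tilt [-0. -0. -1.] F [ 0.2  0.5 -0. ] gap 84.91504109517865
shift [ -0.5   2.3 168.7] turn z None
```

servo_tool([
  [[-0.0005,0.0023,0.01],[0,0,0],0.085],
  [[0,0,0.025],[0,0,0],0.085],
  [[0,0,0.03],[0,0,0],0.085],
  [[0,0,0.03],[0,0,0],0.085],
  [[0,0,0.025],[0,0,0],0.085],
])

```text
time: 2.9
ee_pos: [615.2, 232.2, 139.6]
tool_rot: [0.4, 0.917, -0.0, -0.0]
contact_force: [-0.0, -1.0, 0.0]
finger_gap: 85.1
gripper_force: 0.0
```

servo_tool([
  [[0,0,0.025],[0,0,0],0.085],
  [[0,0,0.018],[0,0,0],0.085],
  [[0,0,0.006],[0,0,0],0.085],
  [[0,0,0],[0,0,0],0.085],
])

```text
time: 3.4
ee_pos: [616.1, 231.6, 92.5]
tool_rot: [0.4, 0.916, 0.0, 0.0]
contact_force: [0.0, -0.5, 0.6]
finger_gap: 84.9
gripper_force: 0.0
```

servo_tool([
  [[0,0,0],[0,0,0],0.06],
  [[0,0,0],[0,0,0],0.05],
  [[0,0,0],[0,0,0],0.045],
  [[0,0,0],[0,0,0],0.045],
  [[0,0,0],[0,0,0],0.045],
], force=45)

```text
time: 4.03
ee_pos: [616.4, 231.4, 93.2]
tool_rot: [0.4, 0.916, 0.0, 0.0]
contact_force: [-1.4, -0.9, 6.9]
finger_gap: 52.8
gripper_force: 46.5
```

servo_tool([
  [[0,0,-0.005],[0,0,0],0.045],
  [[0,0,-0.01],[0,0,0],0.045],
  [[0,0,-0.025],[0,0,0],0.045],
  [[0,0,-0.03],[0,0,0],0.045],
  [[0,0,-0.02],[0,0,0],0.045],
])

```text
time: 4.65
ee_pos: [616.4, 231.6, 184.4]
tool_rot: [0.4, 0.916, 0.001, 0.001]
contact_force: [-0.6, 1.3, -1.8]
finger_gap: 52.8
gripper_force: 47.8
```

```bash
python3 - <<'E'
from h import *
go([560,150,183]); go([560,-21.5,183])
E
```

```text
pos [616.4 231.6 184.4] closing 42.818471126306676 tilt [ 0.  0. -1.] F [-0.6  1.3 -1.8] gap 52.801632682265115
shift [-21.5 -96.8   1.3] turn z None
pos [616.4 231.6 184.4] closing 42.818471126306676 tilt [ 0.  0. -1.] F [-0.6  1.3 -1.8] gap 52.801632682265115
shift [-147.3 -213.3    1.2] turn z None
```

servo_tool([
  [[-0.003,-0.014,0],[0,0,0],0.045],
  [[-0.006,-0.028,0],[0,0,0],0.045],
  [[-0.006,-0.028,0],[0,0,0],0.045],
  [[-0.006,-0.026,0],[0,0,0],0.045],
  [[-0.02,-0.02,0],[0,0,0],0.045],
])

```text
time: 5.28
ee_pos: [558.3, 122.4, 183.2]
tool_rot: [0.4, 0.917, 0.0, 0.0]
contact_force: [1.2, -0.4, -2.3]
finger_gap: 52.8
gripper_force: 47.9
```

servo_tool([
  [[-0.022,-0.02,0],[0,0,0],0.045],
  [[-0.024,-0.022,0],[0,0,0],0.045],
  [[-0.022,-0.02,0],[0,0,0],0.045],
  [[-0.018,-0.016,0],[0,0,0],0.045],
  [[-0.01,-0.009,0],[0,0,0],0.045],
])

```text
time: 5.9
ee_pos: [560.4, -8.2, 182.9]
tool_rot: [0.401, 0.916, -0.0, 0.0]
contact_force: [0.3, -0.2, -2.7]
finger_gap: 53.1
gripper_force: 47.9
```

```bash
python3 - <<'E'
from h import *
go([560,-21.5,130])
E
```

```text
pos [560.4  -8.2 182.9] closing 42.75855986210411 tilt [ 0. -0. -1.] F [ 0.3 -0.2 -2.7] gap 53.13110249030458
shift [-9.4 -9.4 52.9] turn z None
```

servo_tool([
  [[-0.0094,-0.0094,0],[0,0,0],0.045],
  [[0,0,0.015],[0,0,0],0.045],
  [[0,0,0.02],[0,0,0],0.045],
  [[0,0,0.01],[0,0,0],0.045],
  [[0,0,0],[0,0,0],0.045],
])

```text
time: 6.52
ee_pos: [559.7, -20.1, 137.1]
tool_rot: [0.4, 0.917, -0.0, -0.0]
contact_force: [0.0, 0.5, -2.1]
finger_gap: 52.8
gripper_force: 47.9
```

```bash
python3 - <<'E'
from h import *
go([560,-21.5,98])
a=vision.get_image("scene");b=vision.get_image("top")
a=cv2.resize(a[130:270,210:350],None,fx=4,fy=4,interpolation=cv2.INTER_CUBIC)
cv2.imwrite("pics/p1.png",a[:,:,::-1])
E
```

```text
pos [559.7 -20.1 137.1] closing 42.84261300632882 tilt [-0. -0. -1.] F [ 0.   0.5 -2.1] gap 52.83626980888463
shift [-1.3 -0.7 39.1] turn z None
```

View pics/p1.png

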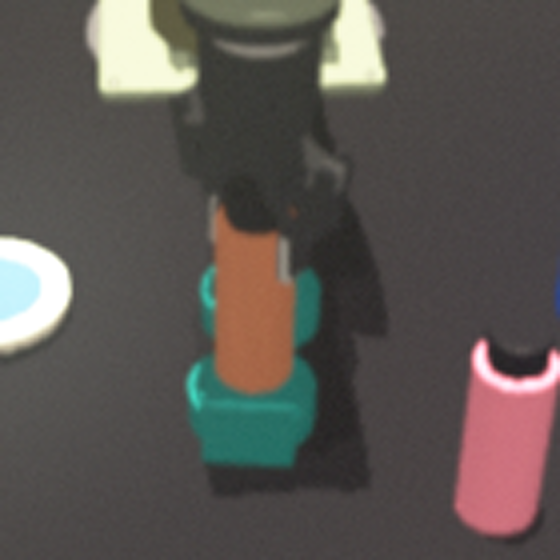

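The flask hangs over the back well: its bottom is at about crop column 254 and the well centre at 253. Lowering it now.

servo_tool([
  [[-0.001,-0.0005,0.012],[0,0,0],0.045],
  [[0,0,0.012],[0,0,0],0.045],
  [[0,0,0.008],[0,0,0],0.045],
  [[0,0,0.004],[0,0,0],0.045],
  [[0,0,0],[0,0,0],0.045],
])

```text
time: 7.25
ee_pos: [560.1, -21.3, 101.1]
tool_rot: [0.4, 0.916, -0.0, -0.0]
contact_force: [0.7, 0.7, -2.1]
finger_gap: 53.1
gripper_force: 47.9
```

servo_tool([
  [[0,0,0.001],[0,0,0],0.045],
  [[0,0,0.001],[0,0,0],0.045],
  [[0,0,0],[0,0,0],0.045],
])

```text
time: 7.62
ee_pos: [560.2, -21.4, 99.3]
tool_rot: [0.4, 0.916, -0.0, 0.0]
contact_force: [-0.3, 0.3, -2.2]
finger_gap: 52.9
gripper_force: 47.9
```

servo_tool([
  [[0,0,0.001],[0,0,0],0.045],
  [[0,0,0],[0,0,0],0.045],
])

```text
time: 7.88
ee_pos: [560.2, -21.4, 98.3]
tool_rot: [0.4, 0.916, -0.0, 0.0]
contact_force: [-0.7, 0.3, -2.5]
finger_gap: 52.5
gripper_force: 48.0
```

servo_tool([
  [[0,0,0.0007],[0,0,0],0.045],
  [[0,0,0],[0,0,0],0.045],
])

```text
time: 8.12
ee_pos: [560.3, -21.5, 98.2]
tool_rot: [0.4, 0.916, -0.0, 0.0]
contact_force: [-3.6, -0.2, 9.7]
finger_gap: 52.6
gripper_force: 49.0
```

Force shows the flask has touched the floor, so I'll release it gently.

servo_tool([
  [[0,0,-0.0005],[0,0,0],0.045],
  [[0,0,0],[0,0,0],0.056],
  [[0,0,0],[0,0,0],0.062],
  [[0,0,0],[0,0,0],0.072],
  [[0,0,0],[0,0,0],0.08],
], force=20)

```text
time: 8.75
ee_pos: [560.1, -21.3, 98.1]
tool_rot: [0.4, 0.916, -0.0, -0.0]
contact_force: [-0.0, -0.6, -0.6]
finger_gap: 80.1
gripper_force: 0.0
```

servo_tool([
  [[0,0,-0.005],[0,0,0],0.085],
  [[0,0,-0.015],[0,0,0],0.085],
  [[0,0,-0.03],[0,0,0],0.085],
  [[0,0,-0.03],[0,0,0],0.085],
  [[0,0,-0.03],[0,0,0],0.085],
])

```text
time: 9.38
ee_pos: [560.1, -21.3, 210.2]
tool_rot: [0.4, 0.916, 0.0, 0.0]
contact_force: [-0.6, -0.5, 1.0]
finger_gap: 85.1
gripper_force: 0.0
```

```bash
python3 - <<'E'
from h import *
go([458.2,248,200],82.5)
E
```

```text
pos [560.1 -21.3 210.2] closing 42.820539122179426 tilt [ 0. -0. -1.] F [-0.6 -0.5  1. ] gap 85.10387319934335
shift [266.8 108.3  10.1] turn z -39.679460877820574
```

servo_tool([
  [[0.03,0.012,0],[0,0,0],0.085],
  [[0.045,0.018,0],[0,0,0],0.085],
  [[0.045,0.018,0],[0,0,0],0.085],
  [[0.045,0.018,0],[0,0,0],0.085],
  [[0.045,0.018,0],[0,0,0],0.085],
])

```text
time: 10.0
ee_pos: [478.4, 191.2, 209.2]
tool_rot: [0.4, 0.916, 0.0, 0.0]
contact_force: [0.2, 0.2, 0.6]
finger_gap: 85.2
gripper_force: 0.0
```

servo_tool([
  [[0.037,0.016,0],[0,0,0],0.085],
  [[0.02,0.008,0.01],[0,0,-9.9],0.085],
  [[0,0,0.005],[0,0,-9.9],0.085],
  [[0,0,0.005],[0,0,-9.9],0.085],
  [[0,0,0],[0,0,-9.9],0.085],
])

```text
time: 10.62
ee_pos: [457.9, 247.8, 188.9]
tool_rot: [0.063, 0.998, -0.0, 0.0]
contact_force: [0.0, 0.2, -0.2]
finger_gap: 85.4
gripper_force: 0.0
```

servo_tool([
  [[0,0,0],[0,0,0],0.085],
  [[0,0,0],[0,0,0],0.085],
])

```text
time: 10.88
ee_pos: [458.0, 247.8, 188.6]
tool_rot: [0.068, 0.998, 0.0, 0.0]
contact_force: [-0.1, -0.5, -0.9]
finger_gap: 84.8
gripper_force: 0.0
```

```bash
python3 - <<'E'
from h import *
s=telemetry.read_state();im=vision.get_image("wrist")
go([458.2,248,190],82.5)
pr=proj("wrist",[458.2,248,72],s);print(pr)
hsv=cv2.cvtColor(im,cv2.COLOR_RGB2HSV)
m=((hsv[...,0]>95)&(hsv[...,0]<130)&(hsv[...,1]>120)&(hsv[...,2]>60)).astype(np.uint8)
n,l,st,ce=cv2.connectedComponentsWithStats(m)
for i in range(1,n):
    if st[i,4]>300:print(st[i],ce[i])
t=vision.get_image("top");a=cv2.resize(t[150:270,230:350],None,fx=4,fy=4,interpolation=cv2.INTER_CUBIC)
w=cv2.resize(im[100:300,180:390],(504,480))
cv2.imwrite("pics/w2.png",np.hstack([a,w])[:,:790,::-1])
E
```

```text
pos [457.9 247.9 188.5] closing 82.23030863138482 tilt [ 0. -0. -1.] F [ 0.2 -0.3  0.7] gap 85.09382743490399
shift [-0.3  0.1 -1.5] turn z -0.2696913686151845
[279.6 200. ]
[ 427  108  116   81 7342] [486.6 144.7]
[ 244  151   77   85 5025] [282.1 194. ]
[ 337  230   67   93 3905] [366.8 272.7]
```

View pics/w2.png

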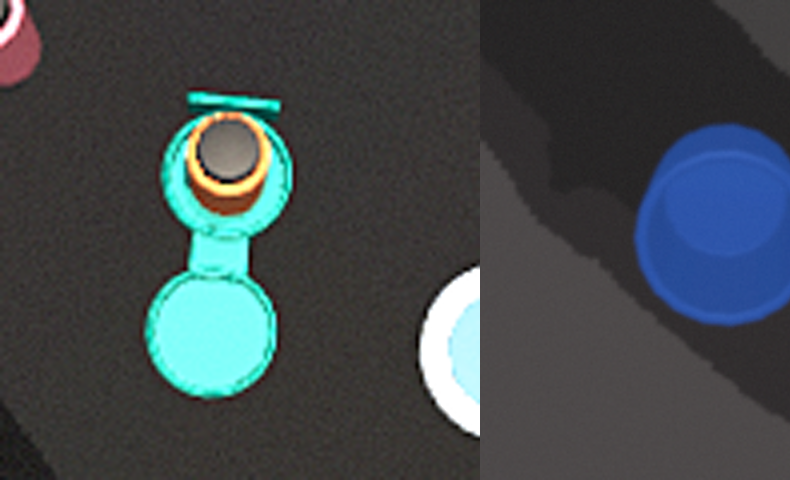

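The left half shows the copper flask standing by itself in the back well, centred, with the front well empty. In the right half the cup rim is at about (282,197) in full wrist pixels, roughly 2 mm from the prediction. Descending to the cup.

servo_tool([
  [[0.0015,0.002,0.015],[0,0,0],0.085],
  [[0,0,0.03],[0,0,0],0.085],
  [[0,0,0.03],[0,0,0],0.085],
  [[0,0,0.025],[0,0,0],0.085],
  [[0,0,0.02],[0,0,0],0.085],
])

```text
time: 11.6
ee_pos: [456.5, 250.0, 67.2]
tool_rot: [0.067, 0.998, -0.0, -0.0]
contact_force: [0.2, -0.2, 0.1]
finger_gap: 85.3
gripper_force: 0.0
```

servo_tool([
  [[0,0,0.02],[0,0,0],0.085],
  [[0,0,0.01],[0,0,0],0.085],
  [[0,0,0.004],[0,0,0],0.085],
  [[0,0,0],[0,0,0],0.085],
])

```text
time: 12.1
ee_pos: [456.8, 250.1, 34.4]
tool_rot: [0.066, 0.998, -0.0, 0.0]
contact_force: [0.6, -0.6, -0.0]
finger_gap: 84.9
gripper_force: 0.0
```

servo_tool([
  [[0,0,0],[0,0,0],0.07],
  [[0,0,0],[0,0,0],0.06],
  [[0,0,0],[0,0,0],0.05],
  [[0,0,0],[0,0,0],0.05],
  [[0,0,0],[0,0,0],0.05],
], force=35)

```text
time: 12.72
ee_pos: [456.8, 249.9, 34.6]
tool_rot: [0.066, 0.998, -0.0, 0.0]
contact_force: [-0.8, -2.1, 9.7]
finger_gap: 57.2
gripper_force: 35.2
```

servo_tool([
  [[0,0,-0.005],[0,0,0],0.05],
  [[0,0,-0.015],[0,0,0],0.05],
  [[0,0,-0.025],[0,0,0],0.05],
  [[0,0,-0.015],[0,0,0],0.05],
  [[0,0,0],[0,0,0],0.05],
])

```text
time: 13.35
ee_pos: [457.1, 250.3, 95.1]
tool_rot: [0.066, 0.998, 0.0, 0.001]
contact_force: [-0.0, -0.2, -1.8]
finger_gap: 57.0
gripper_force: 37.9
```

```bash
python3 - <<'E'
from h import *
go([451,-7,95],82.5)
E
```

```text
pos [457.1 250.3  95.1] closing 82.41648125162696 tilt [ 0.  0. -1.] F [-0.  -0.2 -1.8] gap 57.013354756681586
shift [ -27.9 -255.8   -0.1] turn z -0.08351874837303797
```

servo_tool([
  [[-0.002,-0.015,0],[0,0,0],0.05],
  [[-0.003,-0.03,0],[0,0,0],0.05],
  [[-0.004,-0.035,0],[0,0,0],0.05],
  [[-0.004,-0.035,0],[0,0,0],0.05],
  [[-0.004,-0.035,0],[0,0,0],0.05],
])

```text
time: 13.98
ee_pos: [453.0, 97.0, 93.5]
tool_rot: [0.066, 0.998, -0.0, -0.001]
contact_force: [0.6, 0.1, -1.8]
finger_gap: 57.2
gripper_force: 37.9
```

servo_tool([
  [[-0.004,-0.035,0],[0,0,0],0.05],
  [[-0.003,-0.03,0],[0,0,0],0.05],
  [[-0.002,-0.022,0],[0,0,0],0.05],
  [[-0.001,-0.014,0],[0,0,0],0.05],
  [[-0.001,-0.005,0],[0,0,0],0.05],
])

```text
time: 14.6
ee_pos: [450.3, -8.1, 93.9]
tool_rot: [0.067, 0.998, -0.0, -0.0]
contact_force: [0.3, -0.1, -2.0]
finger_gap: 57.2
gripper_force: 38.0
```

servo_tool([
  [[0,0,0],[0,0,0],0.05],
  [[0,0,0],[0,0,0],0.05],
])

```text
time: 14.85
ee_pos: [450.7, -6.7, 94.1]
tool_rot: [0.066, 0.998, 0.0, -0.0]
contact_force: [0.1, 0.1, -1.4]
finger_gap: 57.0
gripper_force: 38.0
```

```bash
python3 - <<'E'
from h import *
s=telemetry.read_state();w=vision.get_image("wrist");sc=vision.get_image("scene")
go([451,-7,80],82.5)
for P in([451,-7,30],[s["ee_pos"][0],s["ee_pos"][1],132]):print(proj("scene",P),proj("wrist",P,s))
a=cv2.resize(sc[130:260,210:340],(520,520));b=cv2.resize(w,(0,0),fx=.5,fy=.5)
c=np.zeros((520,800,3),np.uint8);c[:,:520]=a;c[:210,520:]=b[:,:280];cv2.imwrite("pics/p2.png",c[:,:,::-1])
E
```

```text
pos [450.7  -6.8  94.1] closing 82.47732649148303 tilt [ 0.  0. -1.] F [ 0.  -0.1 -2. ] gap 57.609826360560874
shift [-0.4 -0.2 14.1] turn z -0.022673508516973584
[275.2 201.4] [278.5 222.4]
[275.7 173.5] [277.3 317.3]
```

View pics/p2.png

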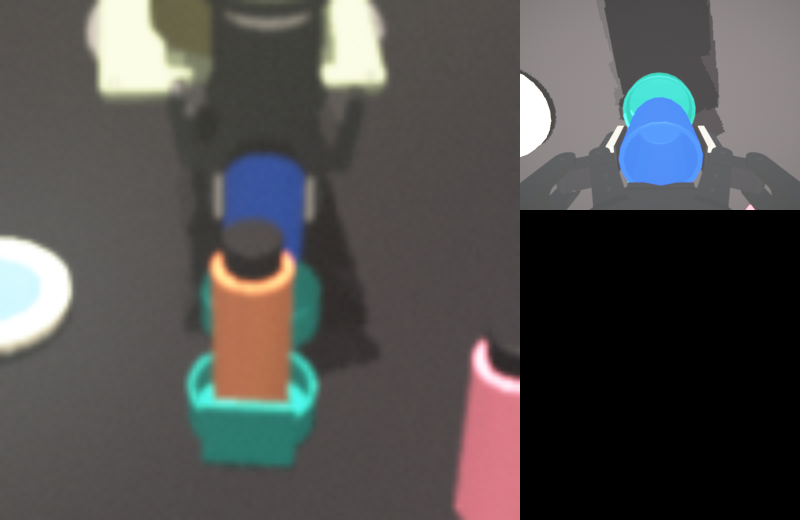

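The cup sits over the front well: crop column 263 against the well centre at 261. The flask stands upright in the back well. Lowering the cup.

servo_tool([
  [[0,0,0.01],[0,0,0],0.05],
  [[0,0,0.016],[0,0,0],0.05],
  [[0,0,0.014],[0,0,0],0.05],
  [[0,0,0.008],[0,0,0],0.05],
  [[0,0,0.003],[0,0,0],0.05],
])

```text
time: 15.58
ee_pos: [450.5, -7.3, 42.6]
tool_rot: [0.066, 0.998, -0.0, -0.0]
contact_force: [-0.5, -0.1, -1.5]
finger_gap: 57.8
gripper_force: 38.0
```

servo_tool([
  [[0,0,0.001],[0,0,0],0.05],
  [[0,0,0],[0,0,0],0.05],
  [[0,0,0],[0,0,0],0.05],
])

```text
time: 15.95
ee_pos: [450.8, -7.4, 42.4]
tool_rot: [0.066, 0.998, -0.0, 0.0]
contact_force: [1.1, 0.6, -1.7]
finger_gap: 56.9
gripper_force: 38.0
```

servo_tool([
  [[0,0,0.001],[0,0,0],0.05],
  [[0,0,0],[0,0,0],0.05],
])

```text
time: 16.2
ee_pos: [450.7, -7.4, 41.1]
tool_rot: [0.066, 0.998, -0.0, 0.0]
contact_force: [0.3, -0.6, -1.9]
finger_gap: 57.4
gripper_force: 38.0
```

servo_tool([
  [[0,0,0.001],[0,0,0],0.05],
  [[0,0,0],[0,0,0],0.05],
])

```text
time: 16.45
ee_pos: [450.6, -7.4, 40.0]
tool_rot: [0.066, 0.998, -0.0, -0.0]
contact_force: [-0.1, 0.3, -2.0]
finger_gap: 57.3
gripper_force: 38.0
```

servo_tool([
  [[0,0,0.0007],[0,0,0],0.05],
  [[0,0,0],[0,0,0],0.05],
])

```text
time: 16.7
ee_pos: [450.7, -7.5, 39.7]
tool_rot: [0.066, 0.998, -0.0, 0.0]
contact_force: [-1.5, -0.1, 7.5]
finger_gap: 57.1
gripper_force: 38.3
```

Touched down. Releasing and rising straight up.

servo_tool([
  [[0,0,-0.0003],[0,0,0],0.05],
  [[0,0,0],[0,0,0],0.06],
  [[0,0,0],[0,0,0],0.066],
  [[0,0,0],[0,0,0],0.076],
  [[0,0,0],[0,0,0],0.085],
], force=20)

```text
time: 17.32
ee_pos: [450.6, -7.4, 39.7]
tool_rot: [0.066, 0.998, -0.0, -0.0]
contact_force: [1.0, -0.5, 0.1]
finger_gap: 84.8
gripper_force: 0.0
```

servo_tool([
  [[0,0,0],[0,0,0],0.085],
  [[0,0,-0.01],[0,0,0],0.085],
  [[0,0,-0.02],[0,0,0],0.085],
  [[0,0,-0.03],[0,0,0],0.085],
  [[0,0,-0.04],[0,0,0],0.085],
])

```text
time: 17.95
ee_pos: [450.2, -7.4, 141.0]
tool_rot: [0.066, 0.998, -0.0, -0.0]
contact_force: [1.1, 0.4, 0.7]
finger_gap: 85.2
gripper_force: 0.0
```

servo_tool([
  [[0,0,-0.04],[0,0,0],0.085],
  [[0.03,0.02,-0.02],[0,0,0],0.085],
  [[0,0.04,0],[0,0,0],0.085],
  [[0,0.04,0],[0,0,0],0.085],
  [[0,0.04,0],[0,0,0],0.085],
])

```text
time: 18.58
ee_pos: [439.3, 136.5, 200.5]
tool_rot: [0.066, 0.998, -0.0, 0.0]
contact_force: [1.0, -0.5, -0.2]
finger_gap: 84.9
gripper_force: 0.0
```

servo_tool([
  [[0,0,0],[0,0,0],0.085],
  [[0,0,0],[0,0,0],0.085],
])

```text
time: 18.82
ee_pos: [439.2, 134.8, 200.1]
tool_rot: [0.066, 0.998, -0.0, 0.0]
contact_force: [-0.7, -0.4, 0.2]
finger_gap: 85.0
gripper_force: 0.0
```

```bash
python3 - <<'E'
from h import *
go([451,-7,80])
t=vision.get_image("top");sc=vision.get_image("scene")
a=cv2.resize(t[150:270,230:330],(400,480));b=cv2.resize(sc[140:260,220:320],(400,480))
cv2.imwrite("pics/end.png",np.hstack([a,b])[:,:,::-1])
E
```

```text
pos [439.2 134.8 200.1] closing 82.41285310433496 tilt [-0. -0. -1.] F [-0.7 -0.4  0.2] gap 85.00523719953856
shift [ -30.5 -139.   120.2] turn z None
```

View pics/end.png

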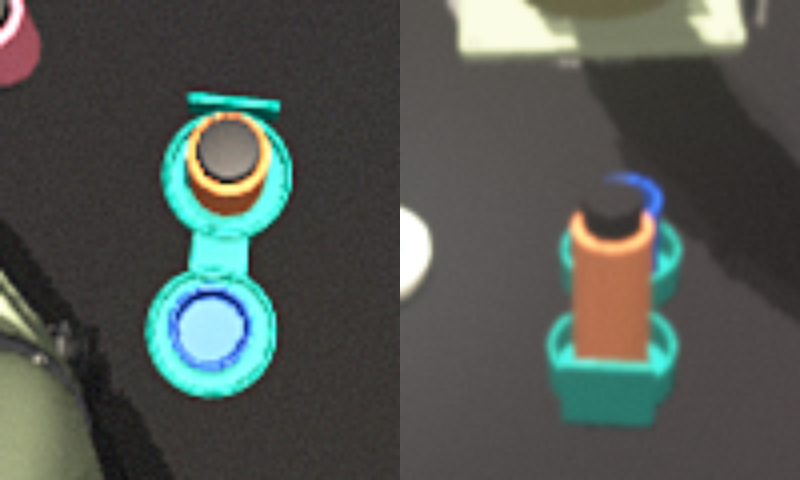

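The flask stands upright in the back well (crop 229,150) and has not moved. The cup stands upright in the front well (crop 210,328), and the robot is clear of both.

```bash
python3 -c "
from cell import workorder;print(workorder.hand_in())"
```

```text
the job is handed in; nothing more can be done
None
```

The job is handed in at about 19 s on the robot's clock: the copper flask stands upright in the back well, the blue cup was set in the front well after it, and the dallah was never approached.

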